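# Close up the tip box and the drawers

### The job

Cover up the laboratory consumables against dust: with the fingertips only, tip the open blue lid of the pipette-tip box over and press it down flush, and push both open drawers of the white chest fully home, in any order. Push gently, without slamming or pressing hard; do not pinch or lift anything, leave the tip box where it stands, and do not shove or knock over the glassware, tubes and bottles standing around.

Things in the scene. Friction and masses are not known exactly. Their poses are not given: they have to be found in the camera images.
- tipbox: Pipette-tip box, loose on the table, about 0.8 kg: grey base 85 (its x) x 125 (its y) x 60 mm high with yellow tips showing 8 mm above it. Origin: centre of its underside; z up. The blue lid is hinged along the base's whole upper +x edge (the side roughly away from the robot).
- lid_hinge (a point): Middle of the lid's hinge line: on the tip box, 42.5 mm along the box's +x from its centre and 60 mm above the table. The hinge line runs along the box's y.
- lid (a joint): Angle of the blue lid in rad: 0 = shut flush, 1.57 = upright, 2.0 = its stop, leaning away beyond the hinge; starts at 1.65 to 1.95. A stiff hinge (0.07 N m, about 1 N at the lid's free edge): the lid stays wherever it is left, also half shut, so it must be pushed all the way down.
- lid_top (a point): Centre of the outer top face of the blue lid; it moves with the lid. The lid is a shallow cap 85 x 125 mm and 30 mm deep, walls 3 mm. Shut, this point is 90 mm above the table over the centre of the box. Open, the outer face looks away from the box: the point is then 42.5 mm up the lid from the hinge line and 30 mm off the hinge plane, on the far (+x) side. Site axes are the lid's: z out of this top face, -x from the hinge towards the free edge.
- chest: White drawer chest, fixed to the table: 170 deep (its x) x 240 wide (its y) x 95 mm high. Origin: foot of its front, in the middle; x points inwards from the front to the back, roughly away from the robot, y to the left, z up. Two grey-fronted drawers side by side come out of the front towards -x. A small bottle (36 mm wide, 55 mm high) stands loose on top, about 125 mm behind the front.
- drawer_left (a joint): How far the left drawer (at chest +y, yellow contents) is out, in m: 0 = fully home, 0.12 = its stop; starts 0.035 to 0.09. Sliding friction 2 N; it stays where it is left.
- drawer_right (a joint): The same for the right drawer (at chest -y, green contents).
- left_front (a point): Centre of the outer face of the left drawer's front panel, 46 mm above the table; moves with the drawer. The panel is 112 wide x 80 high x 8 mm thick, from 6 to 86 mm above the table. A black knob, 20 mm across, sticks out 14 mm from the panel at its middle, 42 mm above the table; pushing on the knob or on the panel both work. Fully home, the face is 4 mm in front of the chest's origin plane. Axes as the chest's: the drawer is pushed shut along +x.
- right_front (a point): The same point of the right drawer's front panel.
- dropper: Small red-capped bottle standing on the chest, 36 mm across, 55 mm high; leave alone. Origin: centre of its underside.
- flask: Conical glass flask with a white plug, 80 mm across the foot, 135 mm high, loose; leave alone. Origin: centre of its underside.
- tube_a: Orange-capped tube standing loose on the table, 30 mm across, 59 mm high; leave alone. Origin: centre of its underside.
- tube_b: A second such tube, 30 mm across, 59 mm high; leave alone. Origin: centre of its underside.
- beaker: Glass beaker, 56 mm across, 70 mm high, loose; leave alone. Origin: centre of its underside.
There are look-alikes about, which are no part of the job. Leave any green look-alike of the tipbox alone.

How it is judged (in metres and radians):
At the end, for the whole second after the job is handed in: The lid is within 0.06 rad of shut and both drawers are within 4 mm of fully home; the tip box stands flat within 40 mm of where it was, and the five loose glasses, tubes and bottles stand upright within 30 mm of where they were (value of joint lid below 0.06 rad and value of joint each of drawer_left, drawer_right below 0.004 m and distance of tipbox from where it was at the start of the episode below 0.04 m and angle between tipbox's own z axis and vertical below 0.05 rad and linear speed of tipbox below 0.02 m/s and distance of each of flask, tube_a, tube_b, dropper, beaker from where it was at the start of the episode below 0.03 m and angle between each of flask, tube_a, tube_b, dropper, beaker's own z axis and vertical below 0.1 rad); the robot touches nothing.
It fails at once if the flask, a tube, the dropper bottle or the beaker is shoved or lifted more than 30 mm or tipped over (distance of any of flask, tube_a, tube_b, dropper, beaker from where it was at the start of the episode above 0.03 m or angle between any of flask, tube_a, tube_b, dropper, beaker's own z axis and vertical above 0.5 rad).
It fails at once if the tip box is lifted more than 12 mm, tipped (tilted more than 0.2 rad) or moved more than 40 mm (height (world z) of tipbox above 0.012 m or distance of tipbox from where it was at the start of the episode above 0.04 m or angle between tipbox's own z axis and vertical above 0.2 rad).
It fails at once if the lid is slammed (closing faster than 6 rad/s) (velocity of joint lid below -6 rad/s).
It fails at once if a drawer is slammed (closing faster than 0.4 m/s) (velocity of joint any of drawer_left, drawer_right below -0.4 m/s).
It fails at once if the fingers squeeze or press the tip box, its lid or a drawer with more than 90 N, impacts included (contact force between the fingers and tipbox above 90 N or contact force between the fingers and chest above 90 N).
It also fails if it takes over 66 s, if anything falls off the work surface, if the arm or the gripper's body presses on something with over 40 N, if the wrist force passes 120 N, or if a joint passes its speed limit or range.

### The arm

A 6-joint arm with a two-finger parallel gripper is mounted at the origin on the work surface. World frame = base frame: x ahead of the robot, y to its left, z up, the work surface at z = 0. Lengths are in m, angles in degrees, forces in N, time in s.
With the tool pointing down it reaches from about 0.4 to 0.825 m from the base axis. Payload 7 kg.
Tool frame: the origin (TCP) lies midway between the tips of the shut fingers; the grasp point (between the pads) lies 19 mm behind it; z points along the fingers, y is the direction in which the jaws open and shut (so a half turn about z gives the same grasp; the last joint's range is limited). The gripper opens to 88 mm and grips with 3 to 60 N. Pads are 19 mm wide; open, the fingers measure 130 mm over their backs; the gripper's body (78 mm by 193 mm) begins 47 mm behind the grasp point.
Start: joints at [82.053, 20.546, 0.682, 0, -70.136, -16.507], TCP at [0.279, 0.614, 0.227] pointing down, gripper open.
Joint ranges: [-176.03, 176.03], [-82.01, 121.73], [-58.28, 71.71], [-173.87, 95.51], [-174.79, -0.11], [-173.66, 173.66]. Speed limits (degrees/s): [136.94, 136.94, 172.46, 180, 180, 180].

### API

Orientations are given as a 3x3 rotation matrix whose columns are the frame's x, y, z axes.
In Python, from rig import robot gives the robot as it stands. Calls block until the motion is done:
- robot.goto(position, orientation): joint-space move of the TCP to a pose.
- robot.servo_line(position, ori=None, speed=0.15): straight line of the TCP; ori=None keeps the orientation; speed is the mean speed in m/s.
- robot.movej(angles): joint-space move.
- robot.move_gripper(opening): opening from 0.0 (shut) to 1.0 (fully open); the grip force is fixed at half the most; returns when the fingers have stopped.
- robot.dwell(seconds).
- robot.ik(position, orientation): joint angles nearest the present ones, or None.
- robot.grab_frame(name): name is "side" or "top"; returns (picture, depth): 420x560x3 uint8, red, green, blue; 420x560 float32, m along the optical axis (not along the pixel's ray), 0 where there is no reading.
- robot.camera_info(name): a dict with "vfov" (degrees; the focal length in pixels is half the picture's height over the tangent of half this angle, whatever the lens; pixels are square), "cx", "cy" (the principal point, pixels), "k1" (the pictures are not rectified: a ray, as slopes to the right and down, at radius r is drawn at 1 + k1 r^2 times it, then the intrinsics apply), "view" (4x4, takes a point from world to camera coordinates). Camera axes: x right, y down, z forward; pixel columns grow to the right and rows downward; lengths in m; the calibration is good to about 2 mm. A picture is of the moment at which its call begins. camera_info takes no time and is no camera call.
A pose or a line that the arm cannot do raises robot.Unreachable and nothing moves.
- robot.job_done(): hands the job in, once; it reports no verdict.
Readings, each from a call of its own:
- robot.read_t(): time.
- robot.read_qpos(): joint angles.
- robot.read_qvel(): joint speeds.
- robot.read_effort(): joint torques, N m.
- robot.read_position(): TCP position.
- robot.read_tcp_rot(): TCP orientation.
- robot.read_force(): force on the tool from outside, world axes, zero at the start.
- robot.read_ft_torque(): the same for the moment, N m.
- robot.read_grip_width(): opening from 0.0 (shut) to 1.0 (fully open).
Only numpy, scipy, OpenCV 4.12 (cv2) and the standard library are available. Lean on these libraries where they do the work, as an engineer would, in place of code of your own. Each camera call takes 0.05 s, during which the arm holds its last target.

## Working session

There is one attempt and no reset: what is moved stays moved. The work goes in short steps, each a Python script; the robot and the scene stay as the last script left them, time stands still between calls to the robot, and variables do not carry over. Pictures are saved under pics/ and viewed, and the job is handed in when it is done.

```bash
ls; mkdir -p pics; python3 - <<'E'
from rig import robot
import cv2,numpy as np
for n in("side","top"):
    p,d=robot.grab_frame(n); cv2.imwrite(f"pics/{n}0.png",p[:,:,::-1]); np.savez(f"{n}0.npz",p=p,d=d)
    i=robot.camera_info(n); print(n,i, (d>0).mean())
print(robot.read_t())
E
```

```text
pics
side {'vfov': 43.39976897321121, 'cx': 271.69102657408007, 'cy': 209.7755530963342, 'k1': -0.1373110598380602, 'view': array([[ 0.99628986, -0.08423552,  0.01763215, -0.51468167],
       [-0.05057998, -0.73888049, -0.67193548,  0.06539139],
       [ 0.06962889,  0.66855067, -0.74039977,  1.5286141 ],
       [ 0.        ,  0.        ,  0.        ,  1.        ]])} 0.9961139455782313
top {'vfov': 47.206227555306555, 'cx': 287.231897513692, 'cy': 212.93373217805123, 'k1': -0.06015255919897441, 'view': array([[-0.00709726, -0.99969626, -0.02360132,  0.01357294],
       [-0.99866514,  0.00829354, -0.05098187,  0.49833727],
       [ 0.05116212,  0.02320799, -0.99842067,  1.29556146],
       [ 0.        ,  0.        ,  0.        ,  1.        ]])} 0.9960034013605442
0.1
```

View pics/side0.png

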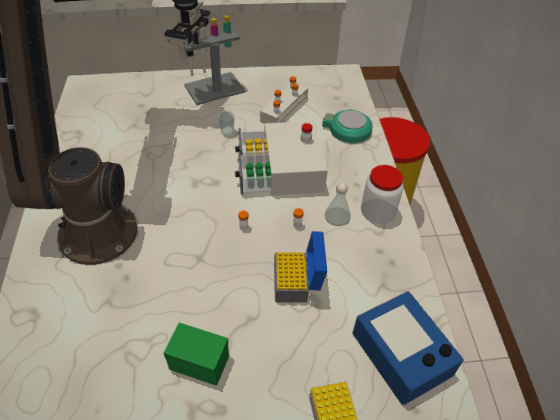

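View pics/top0.png

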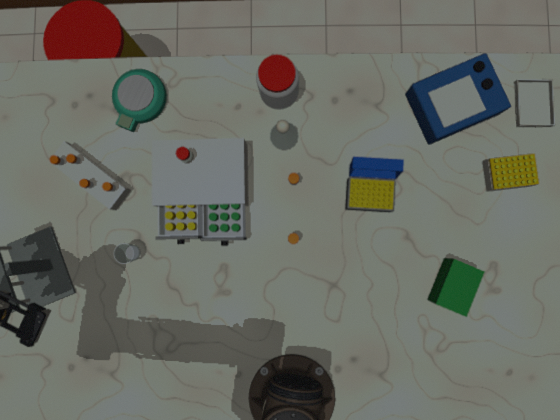

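The top view shows these:
- **Tip box:** the yellow tip field at (371,195) with an upright blue lid at (376,168). It is the only one with a blue lid. The look-alikes are the green box at (456,286), a lidless yellow tray at (512,171) and a blue instrument at (458,98).
- **Chest:** at (200,172), with the left (yellow) drawer front at (180,238) and the right (green) at (225,240).
- **Things to avoid:** tubes at (294,178) and (294,238), flask at (284,133), beaker at (130,252) and dropper at (184,154).

Next I'll confirm with crops and measure.

```bash
cat > h.py <<'E'
import numpy as np,cv2
from rig import robot
def K(n):
    i=robot.camera_info(n); f=210/np.tan(np.radians(i['vfov']/2)); return i,f
def rays(n,uv):
    i,f=K(n); uv=np.atleast_2d(uv).astype(float)
    M=np.array([[f,0,i['cx']],[0,f,i['cy']],[0,0,1]])
    s=cv2.undistortPoints(uv[:,None],M,np.array([i['k1'],0,0,0.]))[:,0]
    return np.c_[s,np.ones(len(s))],np.linalg.inv(i['view'])
def onz(n,uv,z):
    r,T=rays(n,uv); d=r@T[:3,:3].T; c=T[:3,3]; return c+d*((z-c[2])/d[:,2])[:,None]
def dep(n,uv,d):
    r,T=rays(n,uv); uv=np.atleast_2d(uv).astype(int); z=d[uv[:,1],uv[:,0]]
    return (r*z[:,None])@T[:3,:3].T+T[:3,3]
def cloud(n,p,d):
    v,u=np.mgrid[:420,:560]; uv=np.c_[u.ravel(),v.ravel()]
    return dep(n,uv,d).reshape(420,560,3)
def tri(u1,u2):
    A=[];b=[]
    for n,uv in(("side",u1),("top",u2)):
        r,T=rays(n,uv); d=T[:3,:3]@r[0]; d/=np.linalg.norm(d); P=np.eye(3)-np.outer(d,d); A.append(P); b.append(P@T[:3,3])
    return np.linalg.lstsq(np.vstack(A),np.hstack(b),rcond=None)[0]
E
python3 - <<'E'
from h import *
out=[]
for n,(x0,y0,x1,y1),s in(("side",(225,110,345,310),3),("top",(120,110,420,260),2.6)):
    z=np.load(f"{n}0.npz"); p=z['p']; cv2.imwrite(f"pics/{n}crop.png",cv2.resize(p[y0:y1,x0:x1,::-1],None,fx=s,fy=s,interpolation=cv2.INTER_CUBIC))
    c=cloud(n,p,z['d']); hsv=cv2.cvtColor(p,cv2.COLOR_RGB2HSV)
    np.save(n+"c.npy",c)
    h,S,V=[hsv[...,k].astype(int) for k in range(3)]
    M={'blue':(h>105)&(h<128)&(S>150),'yellow':(h>18)&(h<34)&(S>150),'orange':(h>5)&(h<17)&(S>150),'red':((h<5)|(h>174))&(S>150),'green':(h>45)&(h<90)&(S>120)}
    for k,m in M.items():
        m=cv2.morphologyEx(m.astype(np.uint8),cv2.MORPH_CLOSE,np.ones((5,5)))
        N,L,st,ce=cv2.connectedComponentsWithStats(m)
        for j in range(1,N):
            if st[j,4]>25:
                q=c[L==j]; print(n,k,st[j,4],ce[j].round(),'med',np.median(q,0).round(3),'lo',np.percentile(q,3,0).round(3),'hi',np.percentile(q,97,0).round(3))
E
```

```text
side blue 925 [316. 261.] med [ 0.607 -0.233  0.137] lo [ 0.591 -0.284  0.059] hi [ 0.626 -0.159  0.146]
side blue 4613 [407. 353.] med [ 0.784 -0.502  0.088] lo [ 0.696 -0.576  0.022] hi [ 0.893 -0.353  0.093]
side yellow 26 [226.  18.] med [0.412 0.749 0.269] lo [0.406 0.741 0.257] hi [0.418 0.763 0.277]
side yellow 26 [214.  21.] med [0.365 0.73  0.268] lo [0.36  0.719 0.219] hi [0.371 0.821 0.277]
side yellow 233 [256. 144.] med [0.491 0.314 0.046] lo [0.46  0.279 0.012] hi [0.521 0.347 0.053]
side yellow 531 [410. 176.] med [ 1.209  0.62  -0.437] lo [ 1.135  0.601 -0.613] hi [ 1.259  0.659 -0.361]
side yellow 1034 [291. 271.] med [ 0.547 -0.222  0.062] lo [ 0.511 -0.271  0.056] hi [ 0.583 -0.166  0.071]
side yellow 1314 [333. 402.] med [ 0.604 -0.582  0.058] lo [ 0.563 -0.618  0.053] hi [ 0.642 -0.54   0.065]
side orange 752 [393.  85.] med [ 1.486  1.823 -0.7  ] lo [ 1.284  1.271 -0.744] hi [ 1.506  1.858 -0.655]
side orange 73 [294.  83.] med [0.645 0.588 0.086] lo [0.636 0.564 0.071] hi [0.656 0.624 0.094]
side orange 83 [277.  98.] med [0.577 0.527 0.083] lo [0.563 0.465 0.0
[... 2358 characters left out ...]
.553 0.094]
top orange 60 [107. 186.] med [0.569 0.479 0.09 ] lo [0.56  0.47  0.083] hi [0.577 0.49  0.093]
top red 3913 [83. 32.] med [ 1.169  0.747 -0.318] lo [ 1.081  0.616 -0.327] hi [ 1.281  0.88  -0.311]
top red 1053 [276.  73.] med [0.84  0.032 0.151] lo [ 0.8   -0.008  0.147] hi [0.881 0.069 0.155]
top red 124 [182. 153.] med [0.642 0.264 0.152] lo [0.627 0.251 0.147] hi [0.654 0.278 0.156]
top green 1139 [142.  99.] med [0.802 0.395 0.041] lo [0.746 0.349 0.021] hi [0.89  0.482 0.05 ]
top green 453 [224. 218.] med [0.487 0.177 0.049] lo [0.453 0.14  0.014] hi [0.519 0.214 0.055]
top green 1961 [456. 286.] med [ 0.305 -0.419  0.09 ] lo [ 0.246 -0.474  0.025] hi [ 0.365 -0.374  0.095]
```

```bash
ls pics
```

```text
side0.png
sidecrop.png
top0.png
topcrop.png
```

View pics/sidecrop.png

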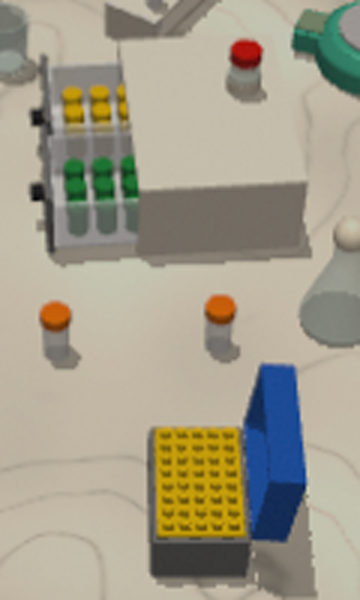

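View pics/topcrop.png

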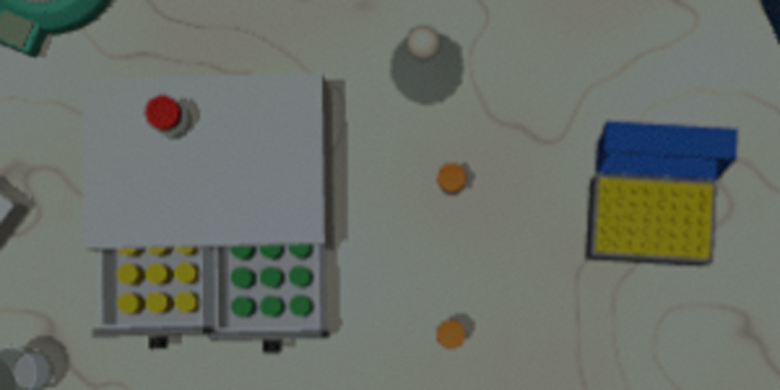

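```bash
python3 - <<'E'
from h import *
T=lambda x,y:(x/2.6+120-.3,y/2.6+110-.3); S=lambda x,y:(x/3+225-.33,y/3+110-.33)
P={'box rim frontL':(S(151,427),T(590,259)),'box rim frontR':(S(151,543),T(712,263)),
'chest top frontR':(S(137,188),T(324,247)),'chest top backR':(S(305,182),T(323,75)),'chest frontL':(S(118,42),T(84,247)),
'dropper':(S(245,53),T(165,113)),'tubeF':(S(55,313),T(451,333)),'tubeB':(S(220,308),T(452,177)),
'knobL':(S(35,117),T(158,342)),'knobR':(S(36,192),T(272,346)),'panelR right top':(S(50,249),T(329,333)),
'flask plug':(S(350,232),T(423,43)),
'lid free outer R':(S(303,482),T(737,130)),'lid free outer L':(S(293,367),T(607,122)),'lid free inner R':(S(274,480),T(732,161)),'lid free inner L':(S(264,367),T(603,157))}
for k,(s,t) in P.items():
    print(k,'tri',tri(s,t).round(4))
for k,z in(('box rim frontL',.06),('box rim frontR',.06),('chest top frontR',.095),('chest top backR',.095),('chest frontL',.095)):
    s,t=P[k]; print(k,onz('side',s,z)[0].round(4),onz('top',t,z)[0].round(4))
E
```

```text
box rim frontL tri [ 0.5084 -0.1481  0.0515]
box rim frontR tri [ 0.5004 -0.2718  0.0507]
chest top frontR tri [0.5185 0.1175 0.095 ]
chest top backR tri [0.6893 0.1186 0.0917]
chest frontL tri [0.5194 0.3595 0.0871]
dropper tri [0.6443 0.2652 0.1412]
tubeF tri [ 0.4316 -0.0064  0.0537]
tubeB tri [ 0.5905 -0.0086  0.0512]
knobL tri [0.424  0.2964 0.038 ]
knobR tri [0.4198 0.1779 0.0381]
panelR right top tri [0.432  0.1222 0.0092]
flask plug tri [0.7139 0.0178 0.1203]
lid free outer R tri [ 0.6218 -0.2805  0.1394]
lid free outer L tri [ 0.6315 -0.1575  0.137 ]
lid free inner R tri [ 0.5956 -0.2757  0.1377]
lid free inner L tri [ 0.6026 -0.1537  0.1343]
box rim frontL [ 0.5114 -0.1546  0.06  ] [ 0.5042 -0.1471  0.06  ]
box rim frontR [ 0.5005 -0.2778  0.06  ] [ 0.4992 -0.2699  0.06  ]
chest top frontR [0.5208 0.1176 0.095 ] [0.5162 0.1176 0.095 ]
chest top backR [0.6896 0.1154 0.095 ] [0.6875 0.1183 0.095 ]
chest frontL [0.5191 0.3496 0.095 ] [0.5184 0.3571 0.095 ]
```

Measured with both views: box centre ≈ (0.546,-0.214) at yaw ≈ -3.5°, lid ≈ 1.70 rad, and chest front at x ≈ 0.519, y centre 0.2375, yaw ≈ 0. The knobs are at y ≈ 0.297 and 0.178. I'll do the drawers first, with the fingers shut and pointing down, watching the force.

```bash
cat >> h.py <<'E'
def R(yaw=0,flip=False):
    c,s=np.cos(np.radians(yaw)),np.sin(np.radians(yaw))
    x=np.array([c,s,0]);z=np.array([0,0,-1.]);
    if flip:x=-x
    return np.c_[x,np.cross(z,x),z]
E
python3 - <<'E'
from h import *
for f in(False,True):
    for p in([.385,.297,.2],[.385,.178,.2],[.5,.297,.045],[.5,.178,.045],[.66,-.22,.25]):
        q=robot.ik(p,R(0,f)); print(f,p,None if q is None else np.round(q,0))
print(robot.read_tcp_rot().round(2))
robot.move_gripper(0.0)
p=robot.read_position(); robot.servo_line([p[0],p[1],.28]); print(robot.read_force().round(2),robot.read_t())
E
```

```text
False [0.385, 0.297, 0.2] [ 61.   4. -25.   0. -62.  29.]
False [0.385, 0.178, 0.2] [ 52.  -3. -31.   0. -61.  38.]
False [0.5, 0.297, 0.045] [ 50.  22. -24.   0. -44.  40.]
False [0.5, 0.178, 0.045] [ 41.  18. -30.   0. -41.  49.]
False [0.66, -0.22, 0.25] [ -2.  22.   6.   0. -74.  92.]
True [0.385, 0.297, 0.2] [  61.    4.  -25.    0.  -62. -151.]
True [0.385, 0.178, 0.2] [  52.   -3.  -31.    0.  -61. -142.]
True [0.5, 0.297, 0.045] [  50.   22.  -24.   -0.  -44. -140.]
True [0.5, 0.178, 0.045] [  41.   18.  -30.   -0.  -41. -131.]
True [0.66, -0.22, 0.25] [ -2.  22.   6.   0. -74. -88.]
[[ 0.91 -0.41 -0.  ]
 [-0.41 -0.91 -0.  ]
 [ 0.    0.   -1.  ]]
[-0.26 -0.17 -0.57] 2.0333
```

```bash
cat >> h.py <<'E'
def pushx(y,z=.045,x0=.385):
    robot.goto([x0,y,.2],R()); robot.servo_line([x0,y,z],speed=.12)
    f0=robot.read_force()[0]; x=x0; first=None
    while x<.515:
        x+= .006 if x<.465 else .002
        robot.servo_line([x,y,z],speed=.04)
        f=robot.read_force()[0]-f0
        if first is None and f<-.8: first=x; print('contact',round(x,4),f.round(2))
        if f<-7 : break
    print('stop',round(x,4),robot.read_position().round(4),'f',f.round(2),'t',robot.read_t())
E
python3 - <<'E'
from h import *
pushx(.297)
E
```

```text
contact 0.473 -0.88
stop 0.493 [0.4905 0.2968 0.0447] f -14.05 t 11.975
```

```bash
python3 - <<'E'
from h import *
robot.servo_line([.45,.297,.045],speed=.15)
robot.servo_line([.385,.297,.12],speed=.2)
pushx(.178)
robot.servo_line([.45,.178,.045],speed=.15)
robot.servo_line([.40,.178,.28],speed=.2)
p,d=robot.grab_frame("top"); cv2.imwrite("pics/top1.png",cv2.resize(p[100:270,100:330,::-1],None,fx=3,fy=3))
p,d=robot.grab_frame("side"); cv2.imwrite("pics/side1.png",cv2.resize(p[100:280,180:360,::-1],None,fx=3,fy=3))
print(robot.read_t())
E
```

```text
contact 0.397 -1.33
stop 0.493 [0.4918 0.1778 0.0448] f -7.98 t 22.325
24.2083
```

View pics/top1.png

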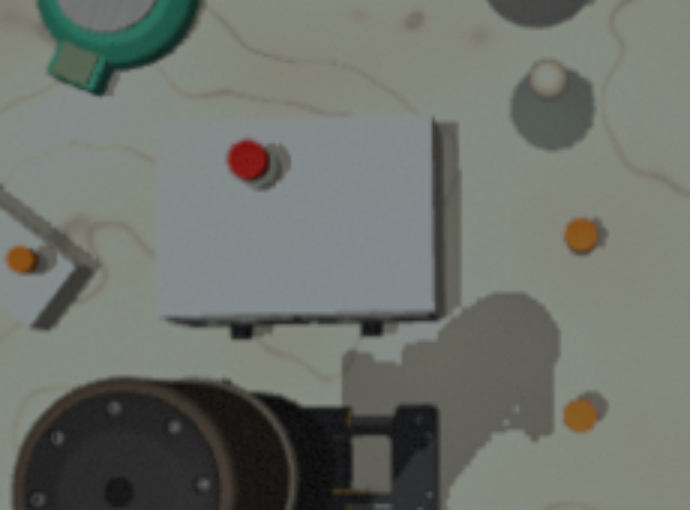

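View pics/side1.png

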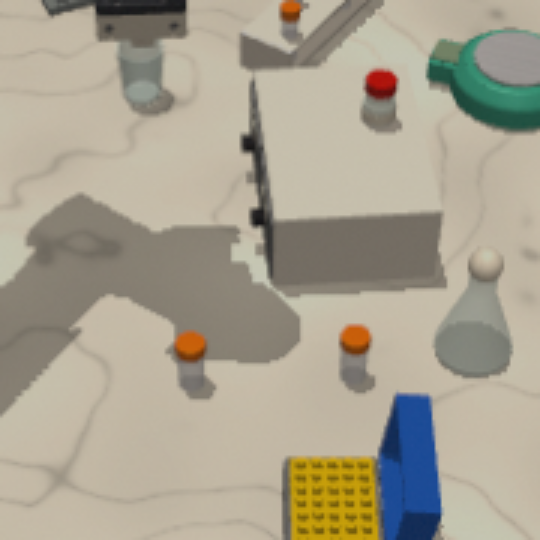

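Both drawers look shut, and nothing around them has moved. The left knob at (242,331) sits about 1 px further forward than the right at (371,327), so I'll measure it. A slight chest yaw would explain it.

```bash
python3 - <<'E'
from h import *
p,d=robot.grab_frame("top"); np.savez("top1.npz",p=p,d=d)
c=cloud("top",p,d)
g=cv2.cvtColor(p,cv2.COLOR_RGB2GRAY).astype(float)
# chest top front edge: per column, row where brightness falls
def fit(g,cols,rows,z,sgn):
    P=[]
    for u in cols:
        col=g[rows[0]:rows[1],u]; k=np.diff(col)*sgn; j=k.argmax()
        k3=k[max(0,j-1):j+2]; v=rows[0]+j+.5+(np.arange(len(k3))-(1 if j else 0))@k3.clip(0)/k3.clip(0).sum()
        P.append((u,v))
    W=onz("top",P,z); return W
Wf=fit(g,range(158,242,2),(198,210),.095,-1)
Wb=fit(g,range(160,240,2),(132,146),.095,+1)
for W in(Wf,Wb):
    a,b=np.polyfit(W[:,1],W[:,0],1); print('x=a*y+b',round(a,4),'x at .297,.178',round(a*.297+b,4),round(a*.178+b,4),'res',np.std(W[:,0]-a*W[:,1]-b).round(4))
print(g[198:216,[165,172,190,200,215,235]].T.astype(int))
for u in(165,172,190,200,215,235): print(u,c[200:212,u,0].round(3),c[200:212,u,2].round(3))
E
```

```text
x=a*y+b -0.0083 x at .297,.178 0.5161 0.517 res 0.0018
x=a*y+b 0.0725 x at .297,.178 0.7028 0.6942 res 0.0049
[[134 136 136 135 136 137 136 113  75  44  51 110 135 135 135 134 134 135]
 [136 135 136 136 136 135 127 104  78  66  78 117 134 135 135 134 133 133]
 [136 136 135 134 137 135 109  84  64  34  64  86  97 116 132 132 132 126]
 [135 136 134 136 136 136 114  75  42  43 106 133 132 132 133 132 132 133]
 [136 135 136 136 136 126 105  82  67  81 116 135 134 134 134 135 135 134]
 [135 135 137 136 137 115  91  65  38  88 125 136 136 134 137 133 118 100]]
165 [0.53  0.528 0.525 0.522 0.52  0.518 0.515 0.515 0.515 0.513 0.51  0.507] [ 0.093  0.095  0.099  0.096  0.097  0.089  0.086  0.058  0.017 -0.001
  0.001  0.004]
172 [0.53  0.527 0.525 0.522 0.52  0.518 0.515 0.514 0.515 0.512 0.51  0.507] [ 0.098  0.096  0.094  0.093  0.094  0.09   0.085  0.064  0.015  0.004
 -0.001 -0.002]
190 [0.529 0.527 0.524 0.522 0.519 0.517 0.516 0.515 0.515 0.512 0.51  0.507] [ 0.099  0.093  0.095  0.098  0.094  0.084  0.075  0.042  0.005 -0.001
 -0.004 -0.001]
200 [0.529 0.526 0.524 0.522 0.52  0.517 0.517 0.516 0.515 0.512 0.509 0.507] [ 0.099  0.099  0.095  0.094  0.084  0.085  0.055  0.027 -0.    -0.001
 -0.001 -0.001]
215 [0.529 0.527 0.524 0.521 0.519 0.517 0.515 0.516 0.514 0.512 0.509 0.506] [ 0.096  0.093  0.099  0.098  0.088  0.089  0.068  0.011  0.001 -0.002
  0.004  0.005]
235 [0.528 0.526 0.523 0.521 0.519 0.517 0.517 0.517 0.514 0.511 0.508 0.506] [ 0.096  0.094  0.097  0.087  0.08   0.073  0.037 -0.     0.005 -0.004
  0.005 -0.001]
```

Confirmed. The chest front is yawed so its left side sits about 1 mm nearer, which matches the stops (0.4905 and 0.4918 at 14 and 8 N), so both drawers are on their end stops. Next is the lid.

```bash
cat > lid.py <<'E'
from h import *
yaw=-3.5; X=np.array([np.cos(np.radians(yaw)),np.sin(np.radians(yaw))]); C=np.array([.5455,-.214]); w=.0095; r=.07
def W(bx,z): return [*(C+bx*X),z]
def tcp(th):
    if th>np.pi/2: return W(.0425+w-.085*np.cos(th)+.03*np.sin(th),.13)
    return W(.0425+w-r*np.cos(th)+.03*np.sin(th), .06+r*np.sin(th)+.03*np.cos(th))
E
python3 - <<'E'
from lid import *
Ro=R(yaw)
robot.goto(W(.112,.26),Ro); robot.servo_line(W(.112,.13),speed=.12)
f0=robot.read_force()
for th in np.r_[1.8:0.6:-.15]:
    robot.servo_line(tcp(th),speed=.06); f=robot.read_force()-f0
    print(round(th,2),robot.read_position().round(4),f.round(1))
    if np.linalg.norm(f)>12: print("STOP");break
p,d=robot.grab_frame("side"); cv2.imwrite("pics/side2.png",cv2.resize(p[180:330,220:400,::-1],None,fx=3,fy=3))
print(robot.read_t())
E
```

```text
1.8 [ 0.6455 -0.2202  0.1307] [ 0.5 -1.  -0.4]
1.65 [ 0.6335 -0.2194  0.1302] [ 0.4 -0.8  0. ]
1.5 [ 0.6218 -0.2186  0.1321] [-0.9 -0.5 -0. ]
1.35 [ 0.6109 -0.218   0.1351] [ 0.2 -1.1 -0.7]
1.2 [ 0.5995 -0.2173  0.1363] [ 0.2 -1.3 -1.2]
1.05 [ 0.5881 -0.2167  0.1357] [ 0.4 -0.8 -0.7]
0.9 [ 0.5769 -0.2159  0.1334] [ 0.4 -0.3 -0.3]
0.75 [ 0.5661 -0.2153  0.1295] [ 0.2 -1.9 -1.7]
0.6 [ 0.5561 -0.2147  0.1241] [-0.7 -0.6 -0.8]
30.3667
```

View pics/side2.png

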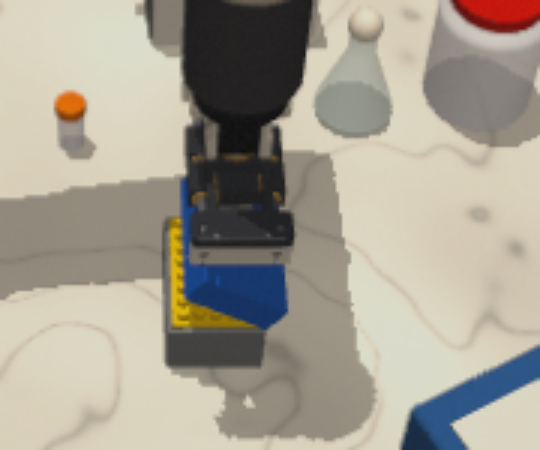

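The lid is half over with its near corners at about (265,325) and (287,280), and the box base hasn't moved. I'll carry on down.

```bash
python3 - <<'E'
from lid import *
f0=robot.read_force()
for th in np.r_[.5:.05:-.12]:
    robot.servo_line(tcp(th),speed=.05); f=robot.read_force()-f0
    print(round(th,2),robot.read_position().round(4),f.round(1))
x,y,_=tcp(0); z=.096; n=0
while z>.078:
    z-=.0015; robot.servo_line([x,y,z],speed=.02); f=robot.read_force()-f0
    if f[2]>8: break
print('press',round(z,4),robot.read_position().round(4),f.round(1))
robot.servo_line([x,y,.2],speed=.15)
robot.goto([.42,.0,.38],R(yaw))
for n in("top","side"):
    p,d=robot.grab_frame(n); np.savez(n+"3.npz",p=p,d=d); cv2.imwrite(f"pics/{n}3.png",p[:,:,::-1])
print(robot.read_t())
E
```

```text
0.5 [ 0.55   -0.2143  0.1196] [0.7 1.3 0.7]
0.38 [ 0.5431 -0.2139  0.1135] [0.6 0.8 1.2]
0.26 [ 0.5371 -0.2135  0.1066] [1.3 0.4 0.7]
0.14 [ 0.5319 -0.2132  0.0991] [ 1.1  1.1 -0. ]
press 0.0885 [ 0.5277 -0.213   0.0901] [-4.1  3.3 16. ]
35.3083
```

View pics/side3.png

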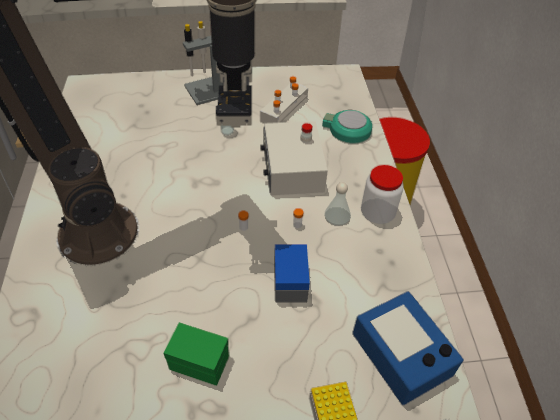

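View pics/top3.png

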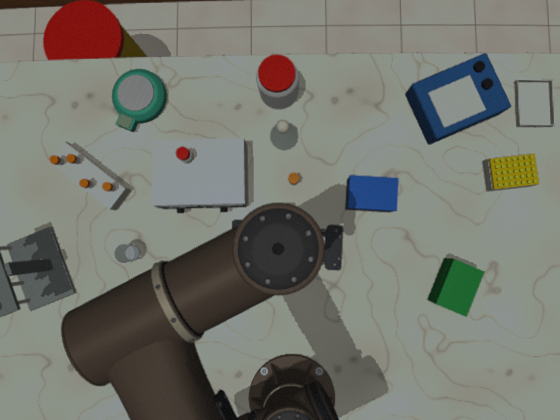

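The lid appears flush at top (372,193), and the drawer fronts are shut at (180,209) and (225,208). I'll check the lid's slope numerically and whether the bystanders moved.

```bash
python3 - <<'E'
from lid import *
for n in("top","side"):
    z=np.load(n+"3.npz"); p=z['p']; c=cloud(n,p,z['d']); hsv=cv2.cvtColor(p,cv2.COLOR_RGB2HSV).astype(int)
    m=(hsv[...,0]>105)&(hsv[...,0]<128)&(hsv[...,1]>150)&(abs(c[...,0]-.546)<.06)&(abs(c[...,1]+.214)<.08)&(c[...,2]>.08)
    m=cv2.erode(m.astype(np.uint8),np.ones((3,3)))>0
    q=c[m]; A=np.c_[(q[:,:2]-C)@X,q[:,1]+.214,np.ones(len(q))]; k=np.linalg.lstsq(A,q[:,2],rcond=None)[0]
    print(n,'slope x,y,z0',k.round(4),'centre',((q.max(0)+q.min(0))/2).round(4),len(q))
    h,S=hsv[...,0],hsv[...,1]
    z0=np.load(n+"0.npz"); h0=cv2.cvtColor(z0['p'],cv2.COLOR_RGB2HSV).astype(int)
    for nm,(u,v) in {'top':{'tubeB':(293,178),'drop':(183,153)},'side':{'tubeB':(298,213),'tubeF':(243,215),'drop':(307,128)}}[n].items():
        o=[]
        for H in(h0,hsv):
            s=H[v-10:v+10,u-10:u+10]; mm=((s[...,0]<18)|(s[...,0]>172))&(s[...,1]>150); o.append(np.argwhere(mm).mean(0).round(1))
        print(nm,'px before/after',*o)
    d=cv2.absdiff(cv2.cvtColor(z0['p'],6+1),cv2.cvtColor(p,7))
    for nm,(u,v) in {'top':{'flask':(284,133),'beaker':(130,252)},'side':{'flask':(338,205)}}[n].items(): print(nm,'meandiff',d[v-15:v+15,u-15:u+15].mean().round(1))
E
```

```text
top slope x,y,z0 [-0.0048  0.0018  0.091 ] centre [ 0.5451 -0.2112  0.0903] 1347
tubeB px before/after [10.  10.4] [10.  10.4]
drop px before/after [10.   9.4] [10.1  9.4]
flask meandiff 17.6
beaker meandiff 22.8
side slope x,y,z0 [-0.0003 -0.      0.0898] centre [ 0.5474 -0.2193  0.0905] 1117
tubeB px before/after [ 9.8 10. ] [ 9.8 10. ]
tubeF px before/after [10.1 10.1] [10.1 10. ]
drop px before/after [9.6 9.6] [9.6 9.6]
flask meandiff 1.5
```

```bash
python3 - <<'E'
import numpy as np,cv2
a=np.load("top0.npz")['p'];b=np.load("top3.npz")['p']
print(a.mean(),b.mean(),a[300:340,400:420].mean(),b[300:340,400:420].mean())
f=lambda i:np.hstack([cv2.resize(i[230:275,100:160,::-1],None,fx=5,fy=5),cv2.resize(i[110:155,255:315,::-1],None,fx=5,fy=5)])
cv2.imwrite("pics/cmp.png",np.vstack([f(a),f(b)]))
E
```

```text
104.70804988662131 115.02780753968254 118.77458333333334 140.70833333333334
```

View pics/cmp.png

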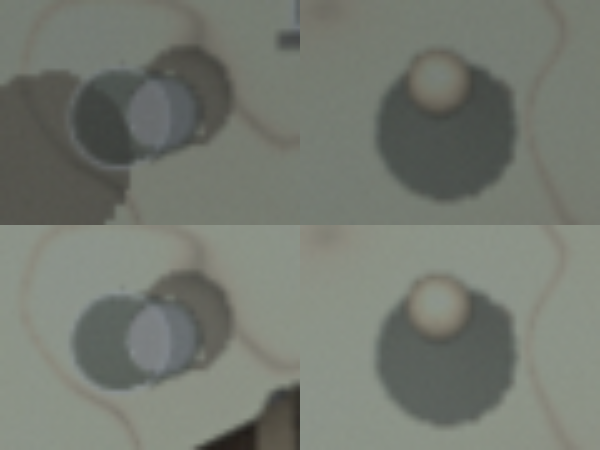

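The beaker (left) and flask (right) are at the same pixels before and after, so only the exposure changed. Lid slope is below 0.005 rad and the robot is clear, so I'm handing in.

```bash
python3 -c "
from rig import robot
robot.job_done(); print(robot.read_t())"
```

```text
the job is handed in; nothing more can be done
the job is handed in; nothing more can be done
```

I pushed both drawers home and tipped the blue lid over and pressed it flush with the shut fingertips, then handed the job in at about 35 s of the 66 s. The system reported no verdict.

- **Drawers:** both stopped on their end stops, at 14 N (left) and 8 N (right). In the top view the panel faces are at x ≈ 0.515–0.517, against a chest front of about 0.519 measured before the push. The left drawer stopped 1.3 mm nearer the robot, which matches a slight yaw of the chest.
- **Lid:** the final press peaked at about 16 N. The depth fit gives a slope of 0.005 rad or less and a top face at 90–91 mm, which means shut.
- **Tip box:** its centre is within about 5 mm of where it was.
- **Glassware and bottles:** the flask, beaker, tubes and dropper show no shift in the before/after pictures. The raw image difference flagged the flask and beaker in the top view, but only because the exposure and shadows changed.
- **Measurement disagreements:** the two cameras differed by 7–8 mm in y at the box, and triangulated heights came out 5–9 mm low in places. I relied on force readings to stop each push.

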